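# Build a level display bridge with the matching post

## Robot

A 6-joint arm with a two-finger parallel gripper is mounted at the origin on the work surface. World frame = base frame: x ahead of the robot, y to its left, z up, the work surface at z = 0. Lengths are in mm, angles in rad, forces in N, time in s.
With the tool pointing down it reaches from about 350 to 775 mm from the base axis. Payload 7.3 kg.
Tool frame: the origin (TCP) lies at the very end of the fingers, on their centre line; the grasp point (between the pads) lies 19 mm behind it; z points along the fingers, y is the line along which they close (so a half turn about z gives the same grasp; the last joint's range is limited). The gripper opens to 92 mm and grips with 3 to 60 N. Pads are 19 mm wide; open, the fingers measure 130 mm over their backs; the gripper's body (75 mm by 190 mm) begins 47 mm behind the grasp point.
Start: joints at [1.088, 0.342, 1.524, -0, 1.275, -0.146], TCP at [173.482, 495.529, 226.741] pointing down, gripper open.
Joint ranges: [-2.53, 2.53], [-0.77, 2.02], [0.04, 2.7], [-1, 4.14], [0.28, 2.66], [-3.11, 3.11]. Speed limits (rad/s): [2.57, 2.57, 3.14, 3.14, 3.14, 3.14].

## Interface

Orientations are given as [roll, pitch, yaw] about the fixed x, y, z axes, in that order (R = Rz(yaw) Ry(pitch) Rx(roll)).
In Python, from plant import get_obs, vision, workorder gives the robot as it stands.
- The arm moves only by the shell command python3 -m pendant 'ROWS' [OPENING]. ROWS is a JSON object of lists of equal length, an entry for each row: "dp": the shift along the tool's x, y, z in m, a list of three; "rotation": the turn, a rotation vector about the tool's x, y, z in rad, a list of three. A call has 1 to 8 rows; each row is the pose to reach, as a shift and turn from the pose commanded when the call began, along the tool's axes at that moment; what a row does not reach only later rows make up. A row lasts 1/8 s, in which the tool goes at most 62.5 mm and 10.7 degrees, less where a joint would pass 70% of its speed; a pose out of reach is approached as far as the arm can. A call with a gripper value outside its range is refused whole. OPENING is the finger opening in m, from 0 to 0.0918, set as the call begins (- or left out, the last holds). The fingers move at their own pace and stop on an object; the grip force is fixed at half the most. Time passes only in rows, so rows that repeat a pose let the fingers close. It gives the time, the measured TCP pose, the force, the opening and the grip force at its end, in the units of the state.
- get_obs(): the state, without advancing time (a new reading comes with each control period).
- vision.capture(name): name is "scene" or "top" or "wrist"; returns a dict with "pixels" (384x512x3 uint8, red, green, blue), "vfov" (degrees; the focal length in pixels is half the picture's height over the tangent of half this angle, whatever the lens; pixels are square), "cx", "cy" (the principal point, pixels), "pose" (4x4, takes a point from camera to world coordinates); the wrist camera has in their place "T_tool_cam" (4x4, takes a point from camera to tool coordinates, whose origin is the TCP and whose axes are the flange's). Camera axes: x right, y up, looking along -z (the intrinsics and any distortion apply to the point x, -y, -z); pixel columns grow to the right and rows downward; lengths in mm; the calibration is good to about 2 mm. A picture is of the moment at which its call begins: read the wrist's pose just before it. There is no depth.
- workorder.close_job(): hands the job in; it is judged then, once.
The state is a dict: "time": time; "joint_positions": joint angles; "dq": joint speeds; "tau": joint torques, N m; "tool_pos": TCP position; "tcp_rot": TCP orientation; "contact_force": force on the tool from outside, world axes, zero at the start; "moment": the same for the moment, N m; "grip_width": finger opening in mm; "finger_force": force on a finger pad.
Only numpy, scipy, OpenCV 4.12 (cv2) and the standard library are available. Lean on these libraries where they do the work, as an engineer would, in place of code of your own. Each camera call takes 0.05 s, during which the arm holds its last target. There are 200 camera calls.

## Task

Set up the display bridge on the grey mat: from the white holder pull out the one wooden post that is exactly as tall as the marble pedestal standing on the mat, and stand it upright inside the mat's printed circle. Then lay the loose shelf board across the pedestal and the post, level, centred over the mat and in line with it. Leave the other posts in the holder, and do not shift or tip over any of the other things on the desk.

Things in the scene. Friction and masses are not known exactly. Their poses are not given: they have to be found in the camera images.
- mat: grey felt mat lying flat, 260 x 110 mm, fixed, flush with the desk (z = 0); origin at its centre; its x axis runs along its length, from the pedestal's end to the circle's end
- mat_circle (a point): centre of the white printed circle (54 mm across) on the mat, 75 mm from the mat's centre towards its +x, at desk height
- mat_pedestal (a point): the point on the mat where its pedestal stands, 75 mm from the mat's centre towards its -x, at desk height
- pedestal_a: white marble pedestal, 100 mm tall, round flat top 54 mm across, foot 58 mm across, fixed to the desk; origin at the centre of its underside, on the desk. One of the three pedestals stands at mat_pedestal (which one differs from start to start), the two others are spares at the back of the desk
- pedestal_b: white marble pedestal, 115 mm tall, round flat top 54 mm across, foot 58 mm across, fixed to the desk; origin at the centre of its underside, on the desk. One of the three pedestals stands at mat_pedestal (which one differs from start to start), the two others are spares at the back of the desk
- pedestal_c: white marble pedestal, 130 mm tall, round flat top 54 mm across, foot 58 mm across, fixed to the desk; origin at the centre of its underside, on the desk. One of the three pedestals stands at mat_pedestal (which one differs from start to start), the two others are spares at the back of the desk
- holder: white open-topped plastic holder, fixed, 193 x 52 x 55 mm tall, with four 42 mm square sockets in a row along its x axis, 47 mm apart, floor 5 mm thick, walls 5 mm; origin at the centre of its underside, on the desk. One post stands loosely in each socket; which post is in which socket varies
- post_a: round pale wooden post, 36 mm in diameter and 100 mm long, flat ends, about 70 g; origin at the centre of its lower end, z along its length. It starts upright in a socket of the holder. The four posts differ only in length
- post_b: round pale wooden post, 36 mm in diameter and 115 mm long, flat ends, about 80 g; origin at the centre of its lower end, z along its length. It starts upright in a socket of the holder. The four posts differ only in length
- post_c: round pale wooden post, 36 mm in diameter and 130 mm long, flat ends, about 91 g; origin at the centre of its lower end, z along its length. It starts upright in a socket of the holder. The four posts differ only in length
- post_d: round pale wooden post, 36 mm in diameter and 145 mm long, flat ends, about 102 g; origin at the centre of its lower end, z along its length. It starts upright in a socket of the holder. The four posts differ only in length
- board: loose wooden shelf board, 210 x 60 x 12 mm, about 120 g, lying flat on the desk; origin at the centre of its underside, x along its length, z up
- cat: small white cat figurine, 71 mm tall, 42 mm across, loose bystander, not to be knocked or shifted; origin at the centre of its underside
- crystal: white crystal cluster on a stone base 50 x 36 mm, about 60 mm tall, loose bystander, not to be knocked or shifted; origin at the centre of its underside
- polish_red: red nail-polish bottle, 30 mm across, 66 mm tall with black cap, loose bystander, not to be knocked or shifted; origin at the centre of its underside
- polish_green: green nail-polish bottle, 30 mm across, 66 mm tall with black cap, loose bystander, not to be knocked or shifted; origin at the centre of its underside
- jar: small jar with yellow cap, 40 mm across, 60 mm tall, loose bystander, not to be knocked or shifted; origin at the centre of its underside
- charger: black charger block, 42 x 42 mm, 50 mm tall, loose bystander, not to be knocked or shifted; origin at the centre of its underside

How it is judged:
By the outcome, as a careful person would: the job done as asked, in the order asked, and still so for the second after the job is handed in, with the robot touching nothing.
It also fails if it takes over 58 s, if anything falls off the work surface, if the arm or the gripper's body presses on something with over 40 N, if the wrist force passes 120 N, or if a joint passes its speed limit or range.

## Working session

There is one attempt and no reset: what is moved stays moved. The work goes in short steps, Python scripts to look and compute and a shell command to move; the robot and the scene stay as the last step left them, time stands still between calls to the robot, and variables do not carry over. Pictures are saved under pics/ and viewed, at most 11 in all, crops included, and the job is handed in when it is done.

```bash
ls; mkdir -p pics; python3 - <<'E'
from plant import get_obs, vision
import cv2,numpy as np,pickle
o=get_obs();print(o)
for n in("scene","top"):
    c=vision.capture(n);pickle.dump(c,open(n+".pkl","wb"))
    print(n,{k:v for k,v in c.items() if k!="pixels"})
    cv2.imwrite(f"pics/{n}1.png",cv2.resize(c["pixels"][:,:,::-1],(800,600),interpolation=cv2.INTER_CUBIC))
E
```

```text
pics
{'time': 0.0, 'joint_positions': array([ 1.08799183e+00,  3.42758435e-01,  1.52500613e+00, -2.76761578e-05,
        1.27537838e+00, -1.46024171e-01]), 'dq': array([ 2.18682653e-03,  1.00225716e-03, -5.62157002e-04,  6.82053701e-05,
       -1.88116075e-03, -8.31606430e-04]), 'tau': array([-3.40790311e-04, -4.31248677e+01, -2.44213682e+01,  7.17396406e-02,
        5.61807049e-02, -1.29413747e-04]), 'tool_pos': array([173.29886764, 495.15210052, 226.03021854]), 'tcp_rot': array([-3.14005501e+00, -1.99393977e-04,  2.80482025e+00]), 'contact_force': array([-0.08386011,  0.06732813, -0.34773009]), 'moment': array([-0.03520674, -0.01220383, -0.02560053]), 'finger_force': 0.0, 'grip_width': 91.6196943911281}
scene {'vfov': 57.35853048576572, 'cx': 252.59248774673296, 'cy': 193.70525145564963, 'pose': array([[ 1.89306248e-01, -7.61833470e-01,  6.19494075e-01,
         1.14682585e+03],
       [ 9.81851624e-01,  1.39524830e-01, -1.28453145e-01,
        -1.14343661e+02],
       [ 1.14250996e-02,  6.32568246e-01,  7.74420351e-01,
         8.09455872e+02],
       [ 0.00000000e+00,  0.00000000e+00,  0.00000000e+00,
         1.00000000e+00]])}
top {'vfov': 52.194694339143915, 'cx': 253.10239903972604, 'cy': 188.39490369973873, 'pose': array([[ 3.85434063e-02,  9.76223789e-01, -2.13310851e-01,
         3.20570867e+02],
       [-9.99254505e-01,  3.81248816e-02, -6.07684025e-03,
         1.23321567e+01],
       [ 2.20009492e-03,  2.13386051e-01,  9.76965482e-01,
         1.07824449e+03],
       [ 0.00000000e+00,  0.00000000e+00,  0.00000000e+00,
         1.00000000e+00]])}
```

View pics/scene1.png

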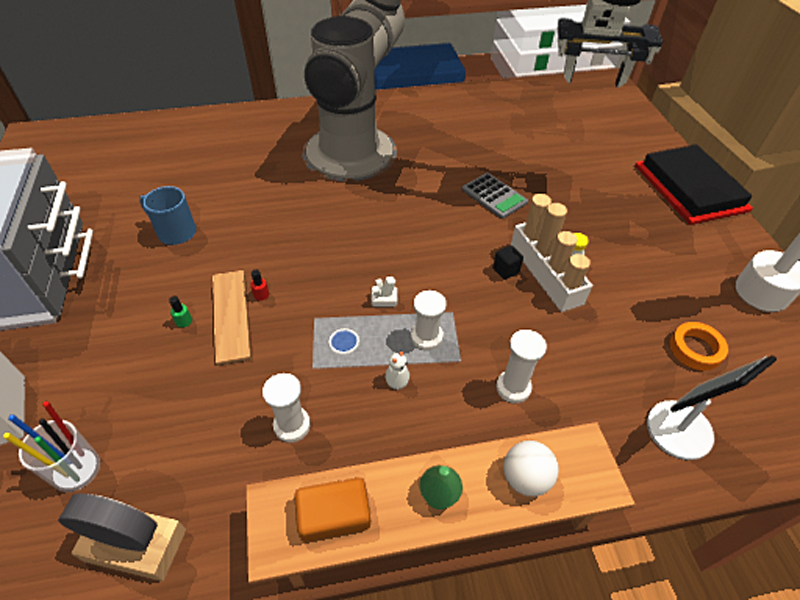

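View pics/top1.png

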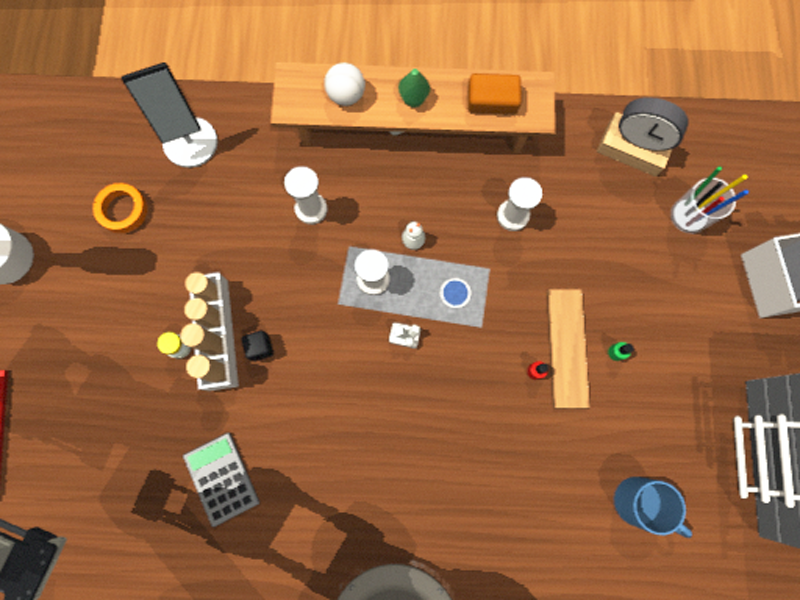

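The views match up: the mat pedestal's top is at scene (430,300) and top-view (372,264). The four post tops are at scene (542,200), (557,209), (567,239), (579,262). The board lies at top-view (569,348), with red and green polish bottles beside it.

```bash
cat >h.py <<'E'
import numpy as np,cv2,pickle
def ray(c,uv,pose=None):
    h=c["pixels"].shape[0];f=h/2/np.tan(np.radians(c["vfov"]/2))
    P=c["pose"] if pose is None else pose
    d=P[:3,:3]@np.array([(uv[0]-c["cx"])/f,-(uv[1]-c["cy"])/f,-1]);return P[:3,3],d/np.linalg.norm(d)
def plane(c,uv,z=0,pose=None):
    o,d=ray(c,uv,pose);return o+d*(z-o[2])/d[2]
def tri(*rays):
    A=sum(np.eye(3)-np.outer(d,d) for o,d in rays);b=sum((np.eye(3)-np.outer(d,d))@o for o,d in rays)
    p=np.linalg.solve(A,b);return p,max(np.linalg.norm(np.cross(p-o,d)) for o,d in rays)
def proj(c,p,pose=None):
    P=c["pose"] if pose is None else pose
    h=c["pixels"].shape[0];f=h/2/np.tan(np.radians(c["vfov"]/2))
    q=P[:3,:3].T@(np.asarray(p,float)-P[:3,3]);return np.array([c["cx"]-f*q[0]/q[2],c["cy"]+f*q[1]/q[2]])
L=lambda n:pickle.load(open(n+".pkl","rb"))
E
python3 - <<'E'
from h import *
s,t=L("scene"),L("top");k=.64
for n,a,b in [("p1",(579,262),(196,283)),("p2",(567,239),(196,309)),("p3",(557,209),(192,334)),("p4",(542,200),(198,367)),
 ("ped",(430,300),(372,264)),("spR",(527,345),(301,183)),("spL",(282,388),(525,193)),("circ",(344,341),(456,293)),
 ("bd1",(214,272),(550,408)),("bd2",(243,271),(588,407)),("bd3",(250,358),(581,290)),("bd4",(216,363),(550,290)),("red",(257,272),(542,369)),("green",(176,300),(626,350)),("jar",(580,240),(169,343)),("cat",(398,357),(414,228))]:
    p,e=tri(ray(s,np.array(a)*k),ray(t,np.array(b)*k));print(n,p.round(1),round(e,1),plane(t,np.array(b)*k).round(0)[:2])
for n,b in [("mat",(349,248)),("mat",(490,268)),("mat",(482,326)),("mat",(339,304)),("charger",(258,350)),("crys",(405,345)),("hold",(203,391)),("hold",(237,387)),("hold",(222,273))]:
    print(n,plane(t,np.array(b)*k,55 if n=="hold" else 0).round(1))
def crop(c,x,y,w,h,n,z):
    return cv2.resize(c["pixels"][y:y+h,x:x+w,::-1],None,fx=z,fy=z,interpolation=cv2.INTER_CUBIC)
a=crop(t,100,150,130,110,0,6)[:600,:780]
cv2.imwrite("pics/c1.png",crop(t,105,160,80,100,0,6))
cv2.imwrite("pics/c2.png",crop(s,310,115,85,90,0,6))
E
```

```text
p1 [541.8 348.4  94.5] 0.4 [563. 380.]
p2 [495.9 339.4 109.3] 1.1 [515. 375.]
p3 [450.3 329.6 143.5] 0.8 [470. 377.]
p4 [401.9 321.8 125.5] 1.9 [412. 360.]
ped [584.3  60.9 100.2] 1.8 [611.  64.]
spR [713.8 183.4 119.6] 0.3 [763. 204.]
spL [ 714.9 -191.4  109.5] 1.1 [ 759. -216.]
circ [564.7 -88.5  -7.4] 2.1 [563. -90.]
bd1 [ 365.4 -287.1    1. ] 30.1 [ 365. -256.]
bd2 [ 371.5 -286.9   18.6] 28.4 [ 369. -322.]
bd3 [ 576.3 -281.    12.7] 29.6 [ 577. -315.]
bd4 [ 577.4 -286.9   -5.1] 25.4 [ 575. -259.]
red [ 426.2 -228.    56.6] 1.8 [ 432. -243.]
green [ 464.  -371.7   51.6] 1.1 [ 471. -392.]
jar [447.2 400.9  49. ] 3.0 [452. 416.]
cat [662.   -7.8  62.1] 1.2 [683. -10.]
mat [639.6 107.5   0. ]
mat [ 611.8 -151.     0. ]
mat [ 504.3 -137.3    0. ]
mat [534.3 119.7   0. ]
charger [446.  257.8   0. ]
crys [465.   -1.3   0. ]
hold [368.3 330.1  55. ]
hold [377.  274.6  55. ]
hold [570.  318.7  55. ]
```

View pics/c1.png

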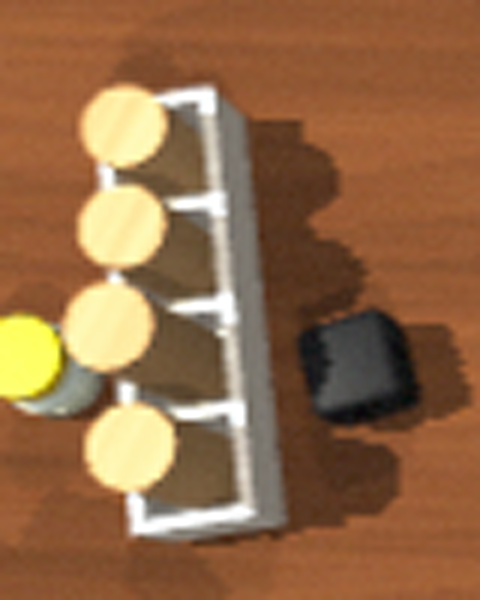

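View pics/c2.png

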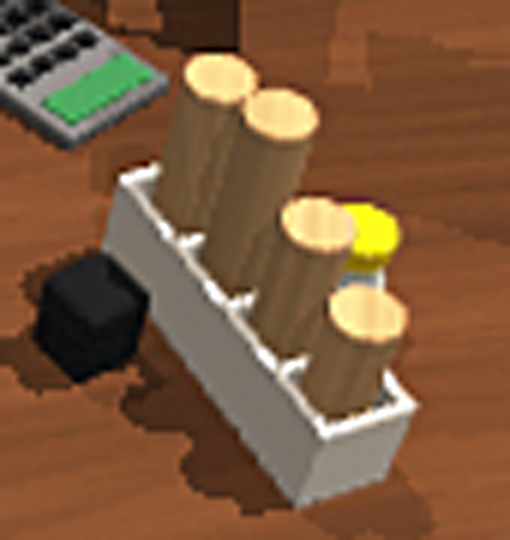

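The crops show the post tops clearly: top crop (124,126), (121,226), (108,326), (130,447) and scene crop (220,77), (281,114), (318,224), (368,313). The post lengths are therefore 100, 115, 145 and 130 mm from far to near. The pedestal heights are still ambiguous, so I'll look closer with a montage.

```bash
python3 - <<'E'
from h import *
s,t=L("scene"),L("top")
R=lambda c,x,y:cv2.resize(c["pixels"][y:y+50,x:x+44,::-1],None,fx=6,fy=6,interpolation=cv2.INTER_CUBIC)
a=np.hstack([R(s,254,183),R(s,312,208),R(s,164,235)])
b=np.hstack([R(t,218,150),R(t,176,101),R(t,312,107)])
cv2.imwrite("pics/c3.png",np.vstack([a,b]))
E
```

```text
(no output)
```

View pics/c3.png

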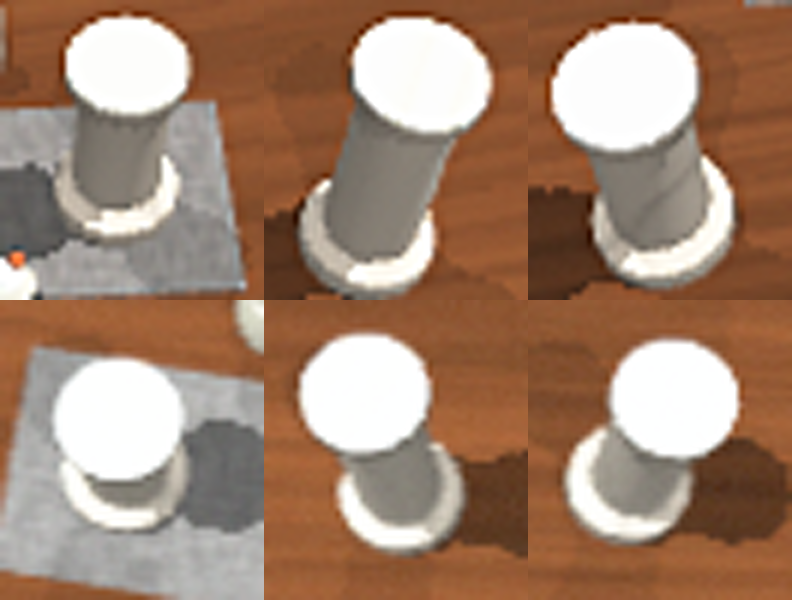

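Pedestal tops in this montage: mat at scene (127,63) and top (119,418), spares at (422,74)/(365,392) and (625,87)/(674,398). I'll run a joint fit with small camera corrections and test every height permutation.

```bash
cat >ba.py <<'E'
from h import *
from scipy.optimize import least_squares
from scipy.spatial.transform import Rotation as Ro
import itertools
s,t=L("scene"),L("top")
C=lambda u,v,x,y:np.array([(u+.5)/6-.5+x,(v+.5)/6-.5+y])
V=lambda u,v:np.array([(u+.5)*.64-.5,(v+.5)*.64-.5])
posts=[(C(368,313,310,115),C(124,126,105,160),105),(C(318,224,310,115),C(121,226,105,160),120),(C(281,114,310,115),C(108,326,105,160),150),(C(220,77,310,115),C(130,447,105,160),135)]
peds=[(C(127,63,254,183),C(119,118,218,150)),(C(158,74,312,208),C(101,92,176,101)),(C(97,87,164,235),C(146,98,312,107))]
mat=[(V(313,318),V(482,326),130,-55),(V(459,313),V(339,304),-130,-55),(V(461,361),V(349,248),-130,55),(V(313,367),V(490,268),130,55),(V(344,341),V(456,293),75,0)]
bd=[(V(214,272),V(588,407),-105,-30),(V(243,271),V(556,408),-105,30),(V(250,358),V(550,290),105,30),(V(213,361),V(581,290),105,-30)]
def corr(c,p):
    P=c["pose"].copy();P[:3,:3]=P[:3,:3]@Ro.from_rotvec(p[3:]).as_matrix();P[:3,3]+=p[:3];return P
def run(hs):
    def f(x):
        Ps,Pt=corr(s,x[:6]),corr(t,x[6:12]);r=list(np.concatenate([x[:3]/2,x[3:6]/.004,x[6:9]/2,x[9:12]/.004]))
        def add(a,b,p): r.extend((proj(s,p,Ps)-a)/.6);r.extend((proj(t,p,Pt)-b)/.6)
        hx,hy,ha=x[12:15]
        for i,(a,b,z) in enumerate(posts):
            q=x[15+2*i:17+2*i];add(a,b,[*q,z])
            k=np.array([hx,hy])+(1.5-i)*47*np.array([np.cos(ha),np.sin(ha)]);r.extend((q-k)/2)
        mx,my,ma=x[23:26];R=lambda A:np.array([[np.cos(A),-np.sin(A)],[np.sin(A),np.cos(A)]])
        for a,b,u,v in mat: add(a,b,[*(np.array([mx,my])+R(ma)@[u,v]),0])
        bx,by,bA=x[26:29]
        for a,b,u,v in bd: add(a,b,[*(np.array([bx,by])+R(bA)@[u,v]),12])
        add(*peds[0],[*(np.array([mx,my])+R(ma)@[-75,0]),hs[0]])
        add(*peds[1],[*x[29:31],hs[1]]);add(*peds[2],[*x[31:33],hs[2]])
        return np.array(r)
    x0=np.r_[np.zeros(12),472,335,.2,542,348,496,339,450,330,402,322,572,-15,-1.45,472,-290,0,714,183,715,-191]
    return least_squares(f,x0,x_scale='jac')
if __name__=="__main__":
    best=None
    for hs in itertools.permutations((100,115,130)):
        o=run(hs);print(hs,round(o.cost,1))
        if best is None or o.cost<best.cost:best=o
    x=best.x;np.set_printoptions(suppress=True,precision=3)
    print("cam",x[:12]);print("holder",x[12:15]);print("posts",x[15:23]);print("mat",x[23:26],"board",x[26:29],"sp",x[29:])
    np.save("x.npy",x)
    Ps,Pt=corr(s,x[:6]),corr(t,x[6:12])
    for n,a,b in [("red",(257,272),(542,369)),("green",(176,300),(626,350)),("jar",(580,240),(169,343)),("cat",(398,357),(414,228)),("chg",(509,256),(258,341))]:
        print(n,tri(ray(s,V(*a),Ps),ray(t,V(*b),Pt))[0])
    print("crystal",plane(t,V(405,342),15,Pt))
E
python3 ba.py
```

```text
(100, 115, 130) 92.3
(100, 130, 115) 46.0
(115, 100, 130) 173.6
(115, 130, 100) 82.4
(130, 100, 115) 214.8
(130, 115, 100) 170.0
cam [-0.061 -0.138  0.173  0.002  0.002  0.001  0.061  0.138  0.047  0.003
 -0.    -0.001]
holder [474.487 331.192   0.193]
posts [543.709 344.691 497.524 335.647 451.571 326.816 405.144 317.614]
mat [576.057 -13.62   -1.697] board [ 473.419 -287.341    0.026] sp [ 715.563  181.442  717.497 -192.223]
red [ 428.378 -227.774   62.74 ]
green [ 466.013 -370.814   57.415]
jar [449.397 396.813  56.93 ]
cat [662.995  -8.768  68.663]
chg [459.259 249.249  48.976]
crystal [471.582  -0.393  15.   ]
```

The best fit has pedestal_a (100 mm) on the mat, so the post is the far one, p1 at (543.7, 344.7). I'll move above it and check with the wrist camera.

```bash
cat >go.py <<'E'
# usage: go.py x y z yaw : print dp (m) and rotvec to reach target pointing down
import sys,numpy as np
from scipy.spatial.transform import Rotation as Ro
from plant import get_obs
o=get_obs();x,y,z,yaw=map(float,sys.argv[1:5])
R=Ro.from_euler('xyz',o["tcp_rot"])
T=Ro.from_euler('xyz',[np.pi,0,yaw])
print("t",o["time"],o["tool_pos"].round(1),o["tcp_rot"].round(4),"q6",o["joint_positions"][5].round(2),"w",o["grip_width"].round(1),"ff",round(float(o["finger_force"]),1),"F",o["contact_force"].round(1))
print("dp",(R.inv().apply(np.array([x,y,z])-o["tool_pos"])/1000).round(4),"rot",(R.inv()*T).as_rotvec().round(4))
E
python3 go.py 543.7 344.7 246 3.335
python3 -m pendant '{"dp":[[-0.04,-0.002,-0.02],[-0.1,-0.005,-0.02],[-0.16,-0.008,-0.02],[-0.22,-0.011,-0.02],[-0.28,-0.014,-0.02],[-0.34,-0.017,-0.02],[-0.38,-0.019,-0.02],[-0.399,-0.02,-0.02]],"rotation":[[0,0,-0.07],[0,0,-0.14],[0,0,-0.21],[0,0,-0.28],[0,0,-0.35],[0,0,-0.42],[0,0,-0.49],[0,0,-0.53]]}' 0.0918
cat >w.py <<'E'
import sys,pickle,numpy as np,cv2
from plant import get_obs,vision
from scipy.spatial.transform import Rotation as Ro
n=sys.argv[1];o=get_obs();c=vision.capture("wrist")
T=np.eye(4);T[:3,:3]=Ro.from_euler('xyz',o["tcp_rot"]).as_matrix();T[:3,3]=o["tool_pos"]
c["pose"]=T@c["T_tool_cam"];pickle.dump(c,open(n+".pkl","wb"))
print({k:v for k,v in c.items() if k not in("pixels","T_tool_cam")})
E
python3 w.py w1; python3 go.py 543.7 344.7 246 3.335
```

```text
time: 1.1
tool_pos: [545.4, 343.1, 245.6]
tcp_rot: [-3.141, -0.001, -2.949]
contact_force: [0.9, 0.3, 0.0]
grip_width: 91.9
finger_force: 0.0
{'vfov': 70.84237952986891, 'cx': 257.7954753488385, 'cy': 192.09863712104348, 'pose': array([[-1.90561815e-01, -9.42730033e-01, -2.73763180e-01,
         4.71471923e+02],
       [ 9.81674292e-01, -1.83380590e-01, -5.18376686e-02,
         3.28740168e+02],
       [-1.33392644e-03, -2.78624556e-01,  9.60399176e-01,
         4.04222799e+02],
       [ 0.00000000e+00,  0.00000000e+00,  0.00000000e+00,
         1.00000000e+00]])}Traceback (most recent call last):
  File "go.py", line 8, in <module>
    print("t",o["time"],o["tool_pos"].round(1),o["tcp_rot"].round(4),"q6",o["joint_positions"][5].round(2),"w",o["grip_width"].round(1),"ff",round(float(o["finger_force"]),1),"F",o["contact_force"].round(1))
                                                                                                               ^^^^^^^^^^^^^^^^^^^^^
AttributeError: 'float' object has no attribute 'round'
Traceback (most recent call last):
  File "go.py", line 8, in <module>
    print("t",o["time"],o["tool_pos"].round(1),o["tcp_rot"].round(4),"q6",o["joint_positions"][5].round(2),"w",o["grip_width"].round(1),"ff",round(float(o["finger_force"]),1),"F",o["contact_force"].round(1))
                                                                                                               ^^^^^^^^^^^^^^^^^^^^^
AttributeError: 'float' object has no attribute 'round'
```

```bash
sed -i 's/o\["grip_width"\].round(1)/round(float(o["grip_width"]),1)/' go.py; python3 go.py 543.7 344.7 246 3.335
python3 - <<'E'
from h import *
c=L("w1");x=np.load("x.npy");im=cv2.resize(c["pixels"][:,:,::-1],(800,600),interpolation=cv2.INTER_CUBIC)
for i,z in enumerate((105,120,150,135)):
    a=np.arange(0,6.3,.2)
    p=[proj(c,[x[15+2*i]+18*np.cos(k),x[16+2*i]+18*np.sin(k),z])/.64 for k in a]
    cv2.polylines(im,[np.int32(p)],1,(255,0,0),1);print(proj(c,[*x[15+2*i:17+2*i],z])/.64)
cv2.imwrite("pics/w1.png",im)
E
```

```text
t 1.15 [546.6 342.4 245.4] [-3.1404e+00 -5.0000e-04 -2.9486e+00] q6 -1.32 w 91.9 ff 0.0 F [ 0.9 -2.1 -0.6]
dp [ 0.0024  0.0028 -0.0006] rot [-0.0012 -0.0005 -0.0004]
[405.94415142 283.24494638]
[406.10637868 219.89263825]
[406.76989267 141.14656008]
[406.45751523  54.65583677]
```

View pics/w1.png

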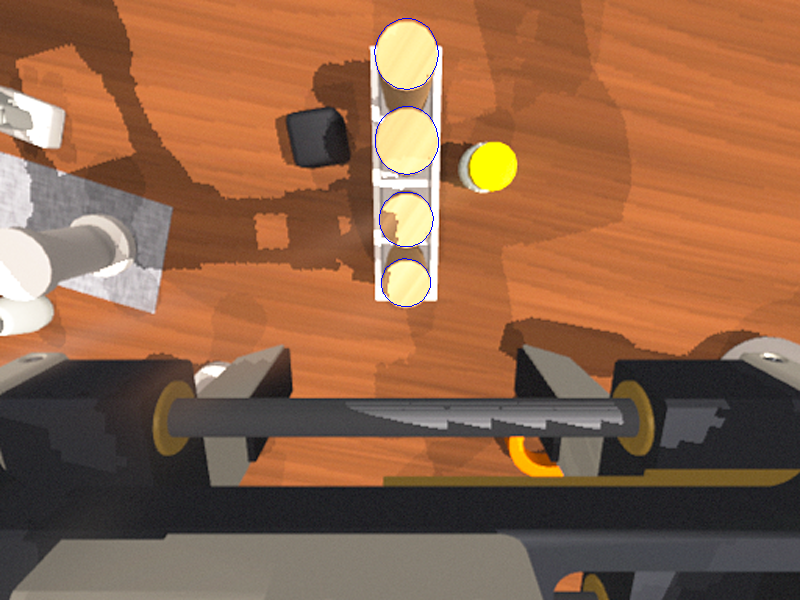

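The wrist view agrees with the fit: the target post's top is at (406,283), under its predicted outline. I'll descend.

```bash
python3 -m pendant '{"dp":[[0,0,0.03],[0,0,0.07],[0,0,0.09],[0,0,0.1],[0,0,0.1],[0,0,0.1]],"rotation":[[0,0,0],[0,0,0],[0,0,0],[0,0,0],[0,0,0],[0,0,0]]}' ; python3 go.py 543.7 344.7 65 3.335
```

```text
time: 1.9
tool_pos: [543.9, 345.2, 147.9]
tcp_rot: [3.141, 0.002, -2.948]
contact_force: [0.2, -0.1, -0.2]
grip_width: 91.9
finger_force: 0.0
t 1.9 [543.9 345.2 147.9] [ 3.1410e+00  2.0000e-03 -2.9484e+00] q6 -1.32 w 91.9 ff 0.0 F [ 0.2 -0.1 -0.2]
dp [ 0.0004 -0.0005  0.0829] rot [ 0.0006  0.002  -0.0002]
```

```bash
Z='[0,0,0],[0,0,0]'; python3 -m pendant '{"dp":[[0,0,0.02],[0,0,0.05],[0,0,0.07],[0,0,0.08],[0,0,0.081],[0,0,0.081]],"rotation":[[0,0,0],[0,0,0],[0,0,0],[0,0,0],[0,0,0],[0,0,0]]}' ; python3 -m pendant '{"dp":[[0,0,0],[0,0,0],[0,0,0],[0,0,0],[0,0,0],[0,0,0]],"rotation":[[0,0,0],[0,0,0],[0,0,0],[0,0,0],[0,0,0],[0,0,0]]}' 0.02; python3 go.py 543.7 344.7 65 3.335
```

```text
time: 2.65
tool_pos: [544.1, 345.1, 66.9]
tcp_rot: [3.141, 0.002, -2.948]
contact_force: [0.6, -0.8, 0.7]
grip_width: 91.5
finger_force: 0.0
time: 3.4
tool_pos: [543.4, 344.8, 65.7]
tcp_rot: [3.142, -0.0, -2.948]
contact_force: [-0.5, -0.3, -0.3]
grip_width: 36.3
finger_force: 0.0
t 3.4 [543.4 344.8  65.7] [ 3.1415 -0.     -2.9484] q6 -1.32 w 36.3 ff 0.0 F [-0.5 -0.3 -0.3]
dp [-0.0002 -0.0001  0.0007] rot [ 0.     -0.     -0.0002]
```

```bash
python3 -m pendant '{"dp":[[0,0,0],[0,0,0],[0,0,-0.01],[0,0,-0.04],[0,0,-0.09],[0,0,-0.13],[0,0,-0.15],[0,0,-0.15]],"rotation":[[0,0,0],[0,0,0],[0,0,0],[0,0,0],[0,0,0],[0,0,0],[0,0,0],[0,0,0]]}' 0.0; python3 go.py 566.6 -88 220 1.445
```

```text
time: 4.4
tool_pos: [544.2, 345.2, 218.2]
tcp_rot: [3.14, 0.004, -2.948]
contact_force: [0.0, 0.0, -0.9]
grip_width: 35.6
finger_force: 30.0
t 4.4 [544.2 345.2 218.2] [ 3.1404  0.0044 -2.9483] q6 -1.32 w 35.6 ff 30.0 F [ 0.   0.  -0.9]
dp [ 0.0612 -0.4294 -0.0026] rot [0.005  0.0019 1.8899]
```

```bash
python3 -m pendant '{"dp":[[0.002,-0.02,0],[0.008,-0.055,0],[0.013,-0.095,0],[0.019,-0.135,0],[0.025,-0.175,0],[0.031,-0.215,0],[0.036,-0.255,0],[0.042,-0.295,0]],"rotation":[[0,0,0.1],[0,0,0.23],[0,0,0.37],[0,0,0.51],[0,0,0.65],[0,0,0.79],[0,0,0.93],[0,0,1.07]]}'; python3 go.py 566.6 -88 220 1.445
```

```text
time: 5.4
tool_pos: [558.2, 45.9, 214.4]
tcp_rot: [-3.14, -0.002, 2.26]
contact_force: [1.8, -0.1, -0.9]
grip_width: 35.7
finger_force: 30.0
t 5.4 [558.2  45.9 214.4] [-3.1400e+00 -1.6000e-03  2.2602e+00] q6 -0.74 w 35.7 ff 30.0 F [ 1.8 -0.1 -0.9]
dp [-0.1087 -0.0787 -0.0057] rot [-2.100e-03 -8.000e-04  8.152e-01]
```

```bash
python3 -m pendant '{"dp":[[-0.027,-0.02,0],[-0.054,-0.039,0],[-0.08,-0.058,0],[-0.1,-0.072,0],[-0.109,-0.079,0],[-0.109,-0.079,0],[-0.109,-0.079,0],[-0.109,-0.079,0]],"rotation":[[0,0,0.14],[0,0,0.28],[0,0,0.42],[0,0,0.56],[0,0,0.68],[0,0,0.77],[0,0,0.815],[0,0,0.815]]}'; python3 go.py 566.6 -88 62 1.445; python3 w.py w2 >/dev/null
python3 - <<'E'
from h import *
c=L("w2");x=np.load("x.npy");im=cv2.resize(c["pixels"][:,:,::-1],(800,600),interpolation=cv2.INTER_CUBIC)
m=x[23:25];u=np.array([np.cos(x[25]),np.sin(x[25])]);v=np.array([-u[1],u[0]])
def circ(q,r,z,col): 
    cv2.polylines(im,[np.int32([proj(c,[*(q+r*np.array([np.cos(k),np.sin(k)])),z])/.64 for k in np.arange(0,6.3,.2)])],1,col,1)
circ(m+75*u,27,0,(0,0,255));circ(m-75*u,27,100,(0,0,255));circ(m-75*u,29,0,(0,255,255))
cv2.polylines(im,[np.int32([proj(c,[*(m+a*u+b*v),0])/.64 for a,b in((130,55),(130,-55),(-130,-55),(-130,55))])],1,(0,255,0),1)
cv2.imwrite("pics/w2.png",im)
E
```

```text
time: 6.4
tool_pos: [567.3, -87.0, 214.5]
tcp_rot: [-3.139, -0.0, 1.45]
contact_force: [0.3, 0.2, -0.1]
grip_width: 35.6
finger_force: 30.0
t 6.4 [567.3 -87.  214.5] [-3.1394e+00 -4.0000e-04  1.4501e+00] q6 -0.17 w 35.6 ff 30.0 F [ 0.3  0.2 -0.1]
dp [-0.0011 -0.0002  0.1525] rot [-0.0022 -0.0004  0.0051]
```

View pics/w2.png

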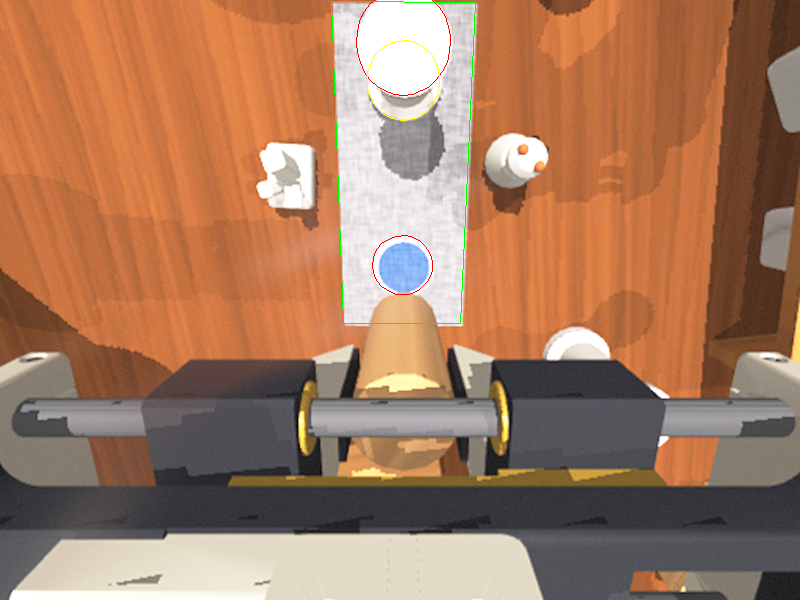

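Mat, circle (403,265) and the 100 mm pedestal top (403,42) all match the predicted outlines, so the heights agree. I'll lower the post.

```bash
python3 -m pendant '{"dp":[[-0.001,0,0.03],[-0.001,0,0.07],[-0.001,0,0.11],[-0.001,0,0.135],[-0.001,0,0.146],[-0.001,0,0.149],[-0.001,0,0.149],[-0.001,0,0.149]],"rotation":[[0,0,0.003],[0,0,0.003],[0,0,0.003],[0,0,0.003],[0,0,0.003],[0,0,0.003],[0,0,0.003],[0,0,0.003]]}'; python3 go.py 566.6 -88 60.5 1.445
```

```text
time: 7.45
tool_pos: [568.4, -88.2, 67.8]
tcp_rot: [3.14, 0.0, 1.447]
contact_force: [-0.2, 0.2, -0.3]
grip_width: 35.5
finger_force: 30.0
t 7.45 [568.4 -88.2  67.8] [3.1396e+00 2.0000e-04 1.4469e+00] q6 -0.16 w 35.5 ff 30.0 F [-0.2  0.2 -0.3]
dp [ 0.     -0.0018  0.0073] rot [0.002  0.0002 0.0019]
```

```bash
python3 -m pendant '{"dp":[[0,-0.0005,0.002],[0,-0.001,0.004],[0,-0.001,0.005],[0,-0.001,0.006],[0,-0.001,0.0065],[0,-0.001,0.0065]],"rotation":[[0,0,0],[0,0,0],[0,0,0],[0,0,0],[0,0,0],[0,0,0]]}'; python3 go.py 566.6 -88 60.5 1.445
```

```text
time: 8.2
tool_pos: [566.8, -87.9, 60.7]
tcp_rot: [3.141, -0.0, 1.447]
contact_force: [-2.0, 0.4, 5.5]
grip_width: 35.2
finger_force: 30.0
t 8.2 [566.8 -87.9  60.7] [ 3.1413 -0.      1.4469] q6 -0.16 w 35.2 ff 30.0 F [-2.   0.4  5.5]
dp [-0.0001 -0.0002  0.0002] rot [ 0.0003 -0.      0.0019]
```

```bash
python3 -m pendant '{"dp":[[0,0,0],[0,0,0],[0,0,0],[0,0,0],[0,0,0],[0,0,-0.02],[0,0,-0.06],[0,0,-0.11]],"rotation":[[0,0,0],[0,0,0],[0,0,0],[0,0,0],[0,0,0],[0,0,0],[0,0,0],[0,0,0]]}' 0.075; python3 go.py 521.5 -286.1 180 0.026
```

```text
time: 9.2
tool_pos: [566.1, -87.8, 170.5]
tcp_rot: [-3.139, -0.0, 1.447]
contact_force: [-0.2, -0.4, 0.4]
grip_width: 75.0
finger_force: 0.0
t 9.2 [566.1 -87.8 170.5] [-3.1393e+00 -5.0000e-04  1.4468e+00] q6 -0.16 w 75.0 ff 0.0 F [-0.2 -0.4  0.4]
dp [-0.2023 -0.0198 -0.0095] rot [-2.2000e-03  1.2000e-03  1.4208e+00]
```

```bash
python3 go.py 400 -284 255 0.026; python3 -m pendant '{"dp":[[-0.03,0.018,-0.03],[-0.06,0.036,-0.06],[-0.1,0.055,-0.08],[-0.14,0.075,-0.08],[-0.17,0.09,-0.08],[-0.2,0.105,-0.08],[-0.21,0.115,-0.08],[-0.21,0.12,-0.08]],"rotation":[[0,0,0.16],[0,0,0.34],[0,0,0.52],[0,0,0.7],[0,0,0.88],[0,0,1.06],[0,0,1.24],[0,0,1.42]]}';python3 -m pendant '{"dp":[[0,0,0],[0,0,0],[0,0,0]],"rotation":[[0,0,0],[0,0,0],[0,0,0]]}'; python3 w.py w3 >/dev/null
python3 - <<'E'
from h import *
c=L("w3");x=np.load("x.npy");im=cv2.resize(c["pixels"][:,:,::-1],(800,600),interpolation=cv2.INTER_CUBIC)
m=x[26:28];u=np.array([np.cos(x[28]),np.sin(x[28])]);v=np.array([-u[1],u[0]])
cv2.polylines(im,[np.int32([proj(c,[*(m+a*u+b*v),12])/.64 for a,b in((105,30),(105,-30),(-105,-30),(-105,30))])],1,(0,255,0),1)
for q in((428.4,-227.8),(466,-370.8)):cv2.polylines(im,[np.int32([proj(c,[q[0]+15*np.cos(k),q[1]+15*np.sin(k),0])/.64 for k in np.arange(0,6.3,.2)])],1,(0,0,255),1)
cv2.imwrite("pics/w3.png",im)
E
python3 go.py 521.5 -286.1 100 0.026
```

```text
t 9.2 [566.1 -87.8 170.5] [-3.1393e+00 -5.0000e-04  1.4468e+00] q6 -0.16 w 75.0 ff 0.0 F [-0.2 -0.4  0.4]
dp [-0.2152 -0.1408 -0.0843] rot [-2.2000e-03  1.2000e-03  1.4208e+00]
time: 10.2
tool_pos: [659.8, -312.5, 249.3]
tcp_rot: [-3.141, 0.001, 0.019]
contact_force: [-0.3, 0.4, 0.4]
grip_width: 74.8
finger_force: 0.0
time: 10.58
tool_pos: [659.7, -311.0, 250.5]
tcp_rot: [3.142, -0.0, 0.029]
contact_force: [-0.3, 0.2, -0.0]
grip_width: 74.9
finger_force: 0.0
t 10.625 [ 659.8 -311.   250.5] [ 3.1416e+00 -2.0000e-04  2.8600e-02] q6 1.0 w 74.8 ff 0.0 F [-0.6 -0.8  0.8]
dp [-0.1375 -0.0288  0.1504] rot [ 0.     -0.0002  0.0026]
```

View pics/w3.png

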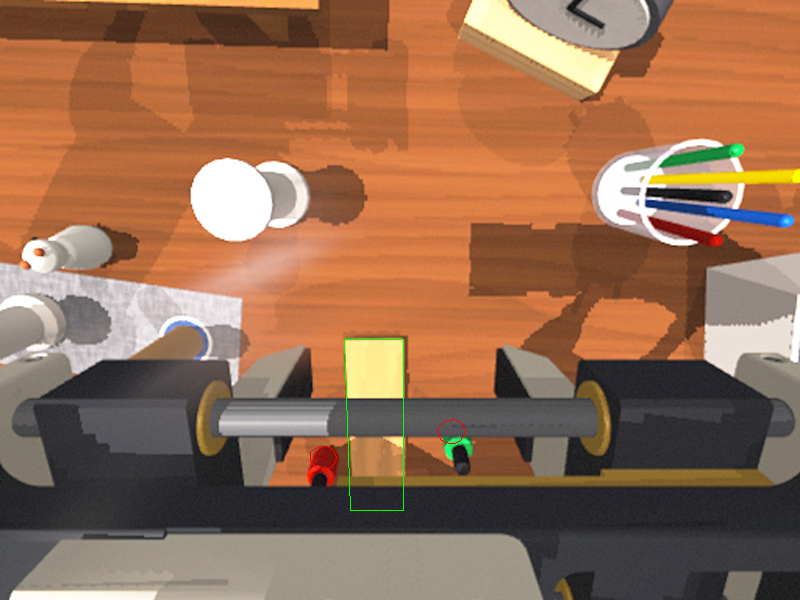

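I had a sign slip on dp y, so the arm went to x = 660, which was harmless. The picture still confirms the board outline, with its far edge at row 338 and columns 345–404. It also shows the post standing in the circle near (185,340) and the polish bottles clear of the grasp at x≈521.

```bash
python3 -m pendant '{"dp":[[-0.04,-0.008,0],[-0.08,-0.016,0],[-0.12,-0.024,0.02],[-0.1375,-0.029,0.06],[-0.1375,-0.029,0.11],[-0.1375,-0.029,0.15],[-0.1375,-0.029,0.18],[-0.1375,-0.029,0.18]],"rotation":[[0,0,0.003],[0,0,0.003],[0,0,0.003],[0,0,0.003],[0,0,0.003],[0,0,0.003],[0,0,0.003],[0,0,0.003]]}';python3 -m pendant '{"dp":[[0,0,0],[0,0,0],[0,0,0]],"rotation":[[0,0,0],[0,0,0],[0,0,0]]}'; python3 go.py 521.5 -286.1 5 0.026
```

```text
time: 11.62
tool_pos: [520.3, -284.9, 68.3]
tcp_rot: [-3.139, 0.004, 0.025]
contact_force: [0.4, 0.0, 0.3]
grip_width: 75.3
finger_force: 0.0
time: 12.0
tool_pos: [522.1, -286.2, 71.4]
tcp_rot: [3.14, -0.002, 0.024]
contact_force: [0.1, -0.9, -0.1]
grip_width: 75.0
finger_force: 0.0
t 12.0 [ 522.1 -286.2   71.4] [ 3.1404e+00 -1.7000e-03  2.3900e-02] q6 0.92 w 75.0 ff 0.0 F [ 0.1 -0.9 -0.1]
dp [-0.0007 -0.0002  0.0664] rot [ 0.0012 -0.0017 -0.0021]
```

```bash
python3 -m pendant '{"dp":[[0,0,0.02],[0,0,0.04],[0,0,0.055],[0,0,0.062],[0,0,0.065],[0,0,0.065],[0,0,0.065]],"rotation":[[0,0,0],[0,0,-0.002],[0,0,-0.002],[0,0,-0.002],[0,0,-0.002],[0,0,-0.002],[0,0,-0.002]]}'; python3 -m pendant '{"dp":[[0,0,0],[0,0,0],[0,0,0],[0,0,0],[0,0,0]],"rotation":[[0,0,0],[0,0,0],[0,0,0],[0,0,0],[0,0,0]]}' 0.0; python3 go.py 521.5 -286.1 5 0.026
```

```text
time: 12.88
tool_pos: [522.0, -286.1, 5.8]
tcp_rot: [3.141, -0.001, 0.026]
contact_force: [0.2, -0.1, 0.4]
grip_width: 75.2
finger_force: 0.0
time: 13.5
tool_pos: [521.7, -286.0, 5.4]
tcp_rot: [3.141, -0.0, 0.026]
contact_force: [-0.8, 0.0, 2.9]
grip_width: 59.3
finger_force: 30.0
t 13.5 [ 521.7 -286.     5.4] [ 3.1414e+00 -3.0000e-04  2.5800e-02] q6 0.91 w 59.3 ff 30.0 F [-0.8  0.   2.9]
dp [-0.0002  0.0001  0.0004] rot [ 0.0001 -0.0003 -0.0002]
```

```bash
python3 -m pendant '{"dp":[[0,0,-0.005],[0,0,-0.02],[0,0,-0.05],[0,0,-0.09],[0,0,-0.13],[0,0,-0.16],[0,0,-0.18],[0,0,-0.18]],"rotation":[[0,0,0],[0,0,0],[0,0,0],[0,0,0],[0,0,0],[0,0,0],[0,0,0],[0,0,0]]}'; python3 go.py 582.1 34.3 185 1.4446;  python3 w.py w4 >/dev/null
```

```text
time: 14.5
tool_pos: [522.4, -286.4, 187.6]
tcp_rot: [3.139, -0.004, 0.026]
contact_force: [-0.4, -0.4, -1.0]
grip_width: 59.6
finger_force: 30.0
t 14.5 [ 522.4 -286.4  187.6] [ 3.139  -0.0036  0.0258] q6 0.91 w 59.6 ff 30.0 F [-0.4 -0.4 -1. ]
dp [ 0.068 -0.319  0.002] rot [ 4.7000e-03 -1.1000e-03 -1.4188e+00]
```

```bash
python3 -m pendant '{"dp":[[0.004,-0.015,0],[0.009,-0.042,0],[0.015,-0.07,0],[0.021,-0.098,0],[0.027,-0.126,0],[0.033,-0.154,0],[0.039,-0.182,0],[0.045,-0.21,0]],"rotation":[[0,0,-0.06],[0,0,-0.17],[0,0,-0.29],[0,0,-0.41],[0,0,-0.53],[0,0,-0.65],[0,0,-0.77],[0,0,-0.89]]}'; python3 go.py 582.1 34.3 185 1.4446
```

```text
time: 15.55
tool_pos: [560.6, -72.6, 184.0]
tcp_rot: [-3.139, 0.001, 0.923]
contact_force: [1.4, -0.4, -1.2]
grip_width: 59.7
finger_force: 30.0
t 15.55 [560.6 -72.6 184. ] [-3.139e+00  5.000e-04  9.227e-01] q6 0.38 w 59.7 ff 30.0 F [ 1.4 -0.4 -1.2]
dp [ 0.0982 -0.0474 -0.001 ] rot [-2.700e-03 -2.000e-04 -5.219e-01]
```

```bash
python3 -m pendant '{"dp":[[0.025,-0.012,0],[0.05,-0.024,0],[0.075,-0.036,0],[0.09,-0.044,0],[0.097,-0.047,0],[0.097,-0.047,0],[0.097,-0.047,0],[0.097,-0.047,0]],"rotation":[[0,0,-0.12],[0,0,-0.24],[0,0,-0.36],[0,0,-0.46],[0,0,-0.52],[0,0,-0.528],[0,0,-0.528],[0,0,-0.528]]}'; python3 go.py 582.1 34.3 185 1.4446; python3 w.py w5 >/dev/null
python3 - <<'E'
from h import *
x=np.load("x.npy")
from plant import vision
c=L("w5");t=vision.capture("top");t["pose"]=__import__("ba").corr(L("top"),x[6:12]);pickle.dump(t,open("top2.pkl","wb"))
m=x[23:25];u=np.array([np.cos(x[25]),np.sin(x[25])]);v=np.array([-u[1],u[0]])
def draw(c,zb):
    im=cv2.resize(c["pixels"][:,:,::-1],None,fx=1/.64,fy=1/.64,interpolation=cv2.INTER_CUBIC)
    for z,col in((zb,(0,255,0)),):
        cv2.polylines(im,[np.int32([proj(c,[*(m+a*u+b*v),z])/.64 for a,b in((105,30),(105,-30),(-105,-30),(-105,30))])],1,col,1)
    for q,r,z in((m+75*u,18,100),(m-75*u,27,100),(m+75*u,27,0)):
        cv2.polylines(im,[np.int32([proj(c,[*(q+r*np.array([np.cos(k),np.sin(k)])),z])/.64 for k in np.arange(0,6.3,.2)])],1,(0,0,255),1)
    return im
a=draw(c,192)[:,:800];b=draw(t,192)[200:400,300:560]
b=cv2.resize(b,None,fx=2,fy=2)
a=cv2.resize(a,(400,300));o=np.zeros((600,800,3),np.uint8)
o[:400,:520]=b;o[300:,400:]=np.where(o[300:,400:]>999,0,a);o[:400,:400]=b[:400,:400]
cv2.imwrite("pics/w5.png",draw(c,192));cv2.imwrite("pics/t5.png",b)
E
```

```text
time: 16.55
tool_pos: [582.8, 30.5, 185.0]
tcp_rot: [-3.141, -0.0, 1.443]
contact_force: [0.1, 1.1, -1.5]
grip_width: 59.3
finger_force: 30.0
t 16.55 [582.8  30.5 185. ] [-3.1411e+00 -1.0000e-04  1.4430e+00] q6 0.05 w 59.3 ff 30.0 F [ 0.1  1.1 -1.5]
dp [ 0.0037 -0.0012 -0.    ] rot [-0.0005 -0.0001 -0.0016]
```

View pics/t5.png

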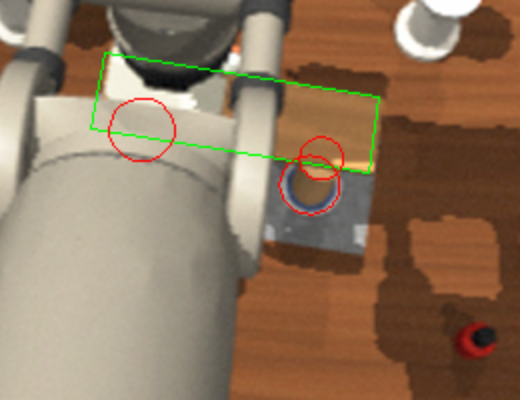

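The held board's end sits at about (375,100)–(368,170), close to the target outline, and the post stands centred in the circle at (310,185). I'll correct the last 4 mm and lower.

```bash
python3 -m pendant '{"dp":[[0.002,-0.001,0.01],[0.0035,-0.001,0.03],[0.0035,-0.001,0.05],[0.0035,-0.001,0.062],[0.0035,-0.001,0.068],[0.0035,-0.001,0.07],[0.0035,-0.001,0.07],[0.0035,-0.001,0.07]],"rotation":[[0,0,0],[0,0,-0.001],[0,0,-0.001],[0,0,-0.001],[0,0,-0.001],[0,0,-0.001],[0,0,-0.001],[0,0,-0.001]]}'; python3 go.py 582.1 34.3 105.4 1.4446; python3 w.py w6 >/dev/null
python3 - <<'E'
from h import *
x=np.load("x.npy")
from plant import vision
c=L("scene");t=vision.capture("scene");t["pose"]=__import__("ba").corr(c,x[:6]);pickle.dump(t,open("sc2.pkl","wb"))
m=x[23:25];u=np.array([np.cos(x[25]),np.sin(x[25])]);v=np.array([-u[1],u[0]])
im=cv2.resize(t["pixels"][:,:,::-1],None,fx=4,fy=4,interpolation=cv2.INTER_CUBIC)
P=lambda p:(proj(t,p)+.5)*4
for z,col in((110,(255,0,0)),(122,(0,255,0))):
    cv2.polylines(im,[np.int32([P([*(m+a*u+b*v),z]) for a,b in((105,30),(105,-30),(-105,-30),(-105,30))])],1,col,1)
cv2.imwrite("pics/s6.png",im[520:1040,700:1300])
E
```

```text
time: 17.65
tool_pos: [582.8, 34.4, 115.8]
tcp_rot: [3.14, -0.0, 1.445]
contact_force: [0.4, 1.0, -1.5]
grip_width: 59.7
finger_force: 30.0
t 17.65 [582.8  34.4 115.8] [ 3.1405e+00 -2.0000e-04  1.4448e+00] q6 0.05 w 59.7 ff 30.0 F [ 0.4  1.  -1.5]
dp [-0.0001 -0.0007  0.0104] rot [ 0.0011 -0.0002  0.0002]
```

View pics/s6.png

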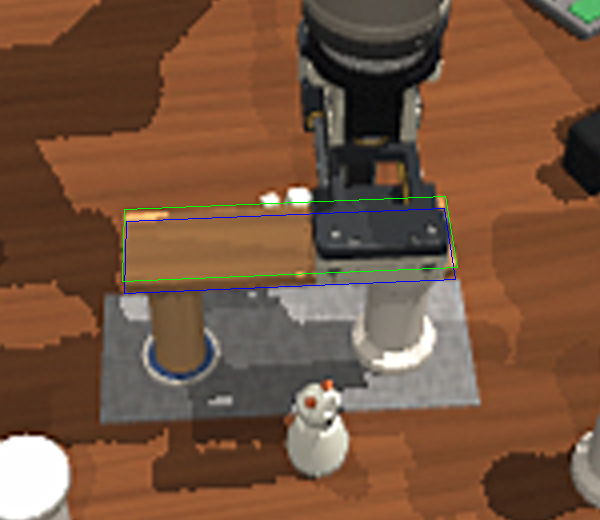

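The board lies in its predicted outline (124–455 × 196–292), over the pedestal and the upright post. I'll creep down.

```bash
python3 -m pendant '{"dp":[[0,-0.0005,0.002],[0,-0.0005,0.004],[0,-0.0005,0.006],[0,-0.0005,0.0075],[0,-0.0005,0.0085],[0,-0.0005,0.0085]],"rotation":[[0,0,0],[0,0,0],[0,0,0],[0,0,0],[0,0,0],[0,0,0]]}'; python3 go.py 582.1 34.3 105.4 1.4446
```

```text
time: 18.5
tool_pos: [582.0, 34.4, 106.6]
tcp_rot: [-3.142, -0.0, 1.445]
contact_force: [0.2, -1.0, -1.6]
grip_width: 59.5
finger_force: 30.0
t 18.5 [582.   34.4 106.6] [-3.1415e+00 -1.0000e-04  1.4448e+00] q6 0.05 w 59.5 ff 30.0 F [ 0.2 -1.  -1.6]
dp [-0.0001  0.0002  0.0012] rot [-0.0001 -0.0001  0.0002]
```

```bash
python3 -m pendant '{"dp":[[0,0,0.0005],[0,0,0.001],[0,0,0.0013],[0,0,0.0013]],"rotation":[[0,0,0],[0,0,0],[0,0,0],[0,0,0]]}'
```

```text
time: 19.0
tool_pos: [582.0, 34.5, 105.5]
tcp_rot: [3.141, -0.0, 1.445]
contact_force: [-0.3, 0.3, -0.6]
grip_width: 59.3
finger_force: 30.0
```

```bash
python3 -m pendant '{"dp":[[0,0,0.0003],[0,0,0.0006],[0,0,0.0006]],"rotation":[[0,0,0],[0,0,0],[0,0,0]]}'
```

```text
time: 19.38
tool_pos: [582.1, 34.4, 105.4]
tcp_rot: [3.141, -0.0, 1.445]
contact_force: [-2.3, 0.7, 4.9]
grip_width: 59.9
finger_force: 30.0
```

```bash
python3 -m pendant '{"dp":[[0,0,0],[0,0,0],[0,0,0],[0,0,0],[0,0,0],[0,0,-0.01],[0,0,-0.04],[0,0,-0.09]],"rotation":[[0,0,0],[0,0,0],[0,0,0],[0,0,0],[0,0,0],[0,0,0],[0,0,0],[0,0,0]]}' 0.075;  python3 go.py 450 300 260 1.4446
```

```text
time: 20.38
tool_pos: [581.1, 34.4, 195.0]
tcp_rot: [-3.138, 0.0, 1.445]
contact_force: [-0.1, -1.0, 0.1]
grip_width: 74.7
finger_force: 0.0
t 20.375 [581.1  34.4 195. ] [-3.1383e+00  1.0000e-04  1.4447e+00] q6 0.05 w 74.7 ff 0.0 F [-0.1 -1.   0.1]
dp [ 0.247  -0.1636 -0.0645] rot [-0.0032  0.0001  0.0001]
```

```bash
python3 -m pendant '{"dp":[[0.02,-0.01,-0.05],[0.06,-0.035,-0.065],[0.1,-0.06,-0.065],[0.14,-0.09,-0.065],[0.18,-0.115,-0.065],[0.21,-0.14,-0.065],[0.24,-0.16,-0.065],[0.247,-0.164,-0.065]],"rotation":[[0,0,0],[0,0,0],[0,0,0],[0,0,0],[0,0,0],[0,0,0],[0,0,0],[0,0,0]]}'
python3 - <<'E'
from h import *
import ba
from plant import vision
x=np.load("x.npy");m=x[23:25];u=np.array([np.cos(x[25]),np.sin(x[25])]);v=np.array([-u[1],u[0]])
ims=[]
for n,p,(r0,c0) in(("scene",x[:6],(560,760)),("top",x[6:12],(500,780))):
    t=vision.capture(n);t["pose"]=ba.corr(L(n),p)
    im=cv2.resize(t["pixels"][:,:,::-1],None,fx=4,fy=4,interpolation=cv2.INTER_CUBIC)
    cv2.polylines(im,[np.int32([(proj(t,[*(m+a*u+b*v),112])+.5)*4 for a,b in((105,30),(105,-30),(-105,-30),(-105,30))])],1,(0,255,0),1)
    ims.append(im[r0:r0+440,c0:c0+400] if n=="scene" else im[r0:r0+440,c0:c0+400])
cv2.imwrite("pics/f.png",np.hstack(ims))
E
```

```text
time: 21.38
tool_pos: [449.3, 301.7, 260.7]
tcp_rot: [3.141, -0.001, 1.448]
contact_force: [0.1, -0.4, -0.6]
grip_width: 75.2
finger_force: 0.0
```

View pics/f.png

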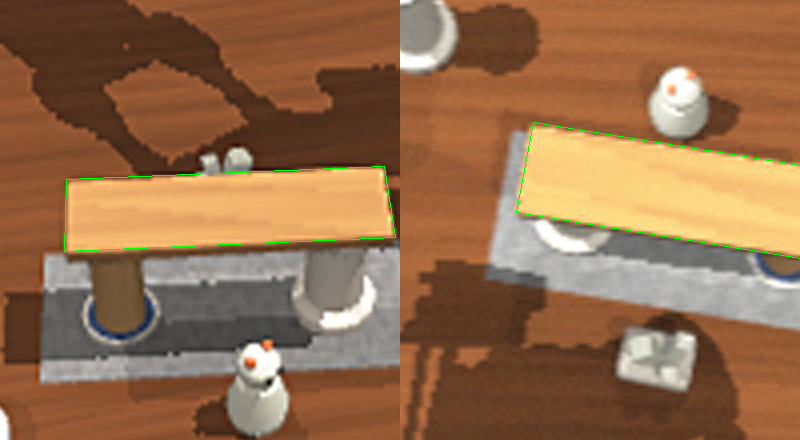

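In both views the board fits its target outline (corners at (66,179), (384,167), (395,237), (66,250)). It lies level, the post is inside the circle, and the cat and crystal look undisturbed.

```bash
python3 -c "
from plant import workorder;print(workorder.close_job())"
```

```text
the job is handed in; nothing more can be done
None
```

The bridge is built and the job is handed in: the 100 mm post (post_a) stands in the mat's circle, the board lies level and centred across it and the pedestal, and the run took about 21 s with nothing else seen to move.

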